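Lock a spring anchor nut into the microscope bench rail

TASK

Take the orange-handled anchor nut from the white tray and lower it through the slot of the bench rail at the orange mark, its bar lying along the slot; press it down against the sprung strip and give it a quarter turn so the bar passes under both lips. Keeping it turned, feel along the slot to either side of the mark for the hidden notch close by, let the nut rise there until its grooves catch the lips, and let go. Be gentle, never force the nut or jam it hard against the rail, and leave the jars and the slide box where they are.

Things in the scene. Friction and masses are not known exactly. Their poses are not given: they have to be found in the camera images.
- nut_center (a point): Anchor nut, loose, about 110 g, upright; this point is on its axis, 34 mm above its underside. Steel bar 44 (x) x 14 (y) mm, 4 mm thick; a ridge 5.5 mm wide across each end and a round 13 mm boss in the middle stand to 8 mm, leaving a 10 mm wide, 4 mm deep groove on each side of the boss. Stem 10 mm diameter from 8 to 28 mm. x along the bar, z up; a half turn is no matter.
- nut_handle (a point): Where to pinch the nut: 52 mm above its underside, in its flat orange handle, 34 mm long (x, along the bar) by 12 mm thick (y), from 28 to 68 mm above the underside. Pinch across the 12 mm.
- rail: Bench rail, fixed, aluminium, 224 x 60 mm, 30 mm high, with 4 mm thick feet to 90 mm over all and black end caps 38 mm long, 62 wide, 31 mm high. Origin: centre of its underside (on the bench), midway between the orange marks; x along the slot, z up. Channel 48 mm wide inside, roofed by two lips.
- slot (a point): Centre of the slot's mouth between the orange marks, 30 mm above the rail's underside (level with the lips' tops). Slot 17 mm wide, running along x for 74 mm either way. The two lips are 8 mm thick.
- lip_underside (a point): Point on the slot's centre line at the lips' underside, 22 mm above the rail's underside. Facing 18 mm long notches, unseen from above, are cut up into both lips; their centre lies 5 to 16 mm along x from the mark, on either side, different each time. Bar across the slot, the nut's underside is stopped at 14 mm; within 2 mm of the notch centre, and 4 degrees of square, it rises to 18 mm.
- strip (a joint): Sprung blue strip, the channel's floor, 146 mm long; 0 at rest (top 21 mm above the rail's underside), grows as pressed down, in m; hard stop at 0.012. Pushes up with 3 N at rest and 0.6 N more per mm. The bar can turn under the lips, either way, when its underside is below 14 mm (strip over 0.007); 0.009 (8.5 N) is comfortable.
- tray: White parts tray, fixed, 170 (x) by 150 (y) mm, walls 12 mm high and 4 mm thick, floor 4 mm thick; the nut stands on its floor. Origin: centre of its underside, on the bench.
- jar0_center (a point): Specimen jar with red cap, loose, 36 mm diameter, 58 mm high; point at its centre. Leave alone.
- jar1_center (a point): Second such jar. Leave alone.
- slidebox_center (a point): Blue box of slides, loose, 85 x 50 x 30 mm; point at its centre. Leave alone.
Things that resemble listed ones, but are neither listed nor needed, are in the scene too. What is shaped like the part that bears nut_center but turquoise is not meant.

How it is judged:
On the way, in this order (a step that is already met when the one before it is completed fails the run):
1. the nut has been pressed through the slot at the mark, bar along the slot, until the bar is below the lips (z of nut_center in the frame of rail between 0.03 and 0.0485 m and x of nut_center in the frame of rail between -0.03 and 0.03 m and y of nut_center in the frame of rail between -0.008 and 0.008 m and angle between the x axis of nut_center and the x axis of rail, either way round below 0.3 rad), for 0.04 s.
2. the nut has been given a quarter turn below the lips (z of nut_center in the frame of rail between 0.03 and 0.0505 m and y of nut_center in the frame of rail between -0.008 and 0.008 m and angle between the x axis of nut_center and the y axis of rail, either way round below 0.2 rad), for 0.04 s.
At the end, for the whole second after the job is handed in: The nut sits across the slot, square within about 9 degrees and upright, risen into the notch (its underside 16.2 to 20.5 mm above the rail's underside, centre point 50.2 to 54.5 mm), within 21 mm of the orange mark along the rail and 5 mm of the slot's centre line, at rest and let go (z of nut_center in the frame of rail between 0.0502 and 0.0545 m and x of nut_center in the frame of rail between -0.021 and 0.021 m and y of nut_center in the frame of rail between -0.005 and 0.005 m and angle between the x axis of nut_center and the y axis of rail, either way round below 0.16 rad and angle between nut_center's own z axis and vertical below 0.15 rad and linear speed of nut below 0.02 m/s and contact force between the fingers and nut below 0.1 N); the robot touches nothing.
It fails at once if the nut is forced: over 30 N between the nut and the rail or its sprung strip, or over 40 N between the nut and the lips (contact force between nut and rail above 30 N or contact force between nut and lips above 40 N).
It fails at once if a jar or the slide box is moved more than 15 mm (distance of any of jar0_center, jar1_center, slidebox_center from where it was at the start of the episode above 0.015 m).
It also fails if it takes over 72 s, if anything falls off the work surface, if the arm or the gripper's body presses on something with over 40 N, if the wrist force passes 120 N, or if a joint passes its speed limit or range.

ROBOT

A 6-joint arm with a two-finger parallel gripper is mounted at the origin on the work surface. World frame = base frame: x ahead of the robot, y to its left, z up, the work surface at z = 0. Lengths are in m, angles in rad, forces in N, time in s.
With the tool pointing down it reaches from about 0.35 to 1 m from the base axis. Payload 7.1 kg.
Tool frame: the origin (TCP) lies between the finger pads; the fingertips stand 11 mm ahead of it and the grasp point (between the pads) lies 8 mm behind it; z points along the fingers, y is the direction in which the jaws open and shut (so a half turn about z gives the same grasp; the last joint's range is limited). The gripper opens to 85 mm and grips with 20 to 120 N. Pads are 22 mm wide; open, the fingers measure 114 mm over their backs; the gripper's body (76 mm by 85 mm) begins 54 mm behind the grasp point. The pads swing forward as they close: fully open they stand 13 mm farther back than shut.
Start: joints at [-1.237, 0.423, 1.63, -0, 1.089, -0.019], TCP at [0.216, -0.586, 0.242] pointing down, gripper open.
Joint ranges: [-3, 3], [-0.9, 2.11], [0.09, 2.58], [-1.31, 4.45], [0.11, 2.69], [-2.54, 2.54]. Speed limits (rad/s): [2.39, 2.39, 3.01, 3.14, 3.14, 3.14].

INTERFACE

Orientations are given as a unit quaternion [w, x, y, z].
In Python, from bench import telemetry, get_image, calibration, robot gives the robot as it stands. The module is installed in compiled form; this text tells all that it offers.
- The arm moves only by the shell command python3 -m creep 'ROWS' [OPENING]. ROWS is JSON, one flat list of numbers, 4 for each row, row after row: the shift along the tool's x, y, z in cm, then the turn about the tool's z in rad. A call has 1 to 8 rows; each row is the pose to reach, as a shift and turn from the pose commanded when the call began, along the tool's axes at that moment; what a row does not reach only later rows make up. A row lasts 1/10 s, in which the tool goes at most 50 mm and 8.59 degrees, less where a joint would pass 70% of its speed; a pose out of reach is approached as far as the arm can. A call with a gripper value outside its range is refused whole. OPENING is the opening, from -1 (shut) to 1 (fully open), so that 0 is half open, set as the call begins (- or left out, the last holds). The fingers move at their own pace and stop on an object; the grip force is fixed at half the most. Time passes only in rows, so rows that repeat a pose let the fingers close. It gives the time, the measured TCP pose, the force and the opening at its end, in the units of the state.
- telemetry.read_state(): the state, without advancing time (a new reading comes with each control period).
- get_image(name): name is "scene" or "top" or "wrist"; returns the picture (400x640x3 uint8, red, green, blue); there is no depth.
- calibration(name): a dict with "fx", "fy", "cx", "cy" (pixels), "R" (3x3) and "t" (3): a world point X has camera coordinates R X + t. Camera axes: x right, y down, z forward; pixel columns grow to the right and rows downward; lengths in m; the calibration is good to about 2 mm. The wrist camera is an equidistant fisheye: a pixel r from the principal point sees the ray r / f radians off the axis. A picture is of the moment at which its call begins: read the wrist's pose just before it. calibration takes no time and is no camera call; for the wrist camera it gives the pose at the moment of the call.
- robot.hand_in(): hands the job in, once; it reports no verdict.
The state is a dict: "time": time; "joint_pos": joint angles; "qd": joint speeds; "tau": joint torques, N m; "tcp_pos": TCP position; "tool_rot": TCP orientation; "force": force on the tool from outside, world axes, zero at the start; "moment": the same for the moment, N m; "grip_width": opening from 0.0 (shut) to 1.0 (fully open).
Only numpy, scipy, OpenCV 4.12 (cv2) and the standard library are available. Lean on these libraries where they do the work, as an engineer would, in place of code of your own. Each camera call takes 0.05 s, during which the arm holds its last target. There are 200 camera calls.

## Working session

There is one attempt and no reset: what is moved stays moved. The work goes in short steps, Python scripts to look and compute and a shell command to move; the robot and the scene stay as the last step left them, time stands still between calls to the robot, and variables do not carry over. Pictures are saved under pics/ and viewed, about 8 in all and at most 12, crops included, and the job is handed in when it is done.

```bash
mkdir -p pics
python3 - <<'E'
from bench import telemetry,get_image,calibration
import cv2,numpy as np
s=telemetry.read_state();print(s)
a=[]
for n in("scene","top"):
    im=get_image(n)[:,:,::-1];cv2.imwrite(f"pics/{n}0.png",im);c=calibration(n);print(n,c)
E
```

```text
{'time': 0.0, 'joint_pos': array([-1.23698293e+00,  4.23834419e-01,  1.63072872e+00, -7.99805315e-06,
        1.08862240e+00, -1.90002451e-02]), 'qd': array([-0.00027663, -0.00311818,  0.00024678,  0.00010409, -0.0017339 ,
        0.00158745]), 'tau': array([-8.15157109e-04, -5.57384169e+01, -2.81738305e+01, -2.61125533e-04,
        7.17571063e-03,  2.55238156e-06]), 'tcp_pos': array([ 0.21580136, -0.58596713,  0.24153449]), 'tool_rot': array([-7.86041553e-04,  9.84479988e-01,  1.75495069e-01, -1.28346149e-04]), 'force': array([0.19301447, 0.4110504 , 0.16262328]), 'moment': array([ 0.02880161,  0.02502681, -0.0175946 ]), 'grip_width': 0.998370412532516}
scene {'fx': 368.2253917596617, 'fy': 368.2253917596617, 'cx': 319.4248425756389, 'cy': 194.1735434495148, 'R': array([[-0.49279145,  0.87012919, -0.00563719],
       [ 0.55971166,  0.31201508, -0.76770401],
       [-0.66624278, -0.38147317, -0.64077982]]), 't': array([ 0.29727776, -0.29585384,  1.24862558])}
top {'fx': 376.2601660301176, 'fy': 376.2601660301176, 'cx': 319.8287810641713, 'cy': 197.75557028266394, 'R': array([[-5.17301507e-04, -9.99996915e-01,  2.42962334e-03],
       [-9.75913132e-01, -2.52041030e-05, -2.18159478e-01],
       [ 2.18158866e-01, -2.48395555e-03, -9.75910108e-01]]), 't': array([-0.01616547,  0.61469304,  0.59326053])}
```

View pics/top0.png

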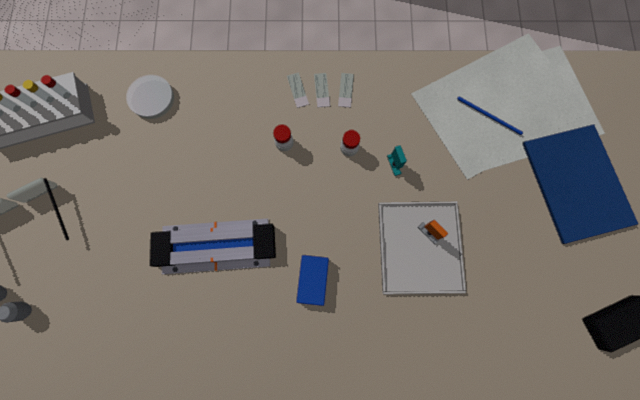

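View pics/scene0.png

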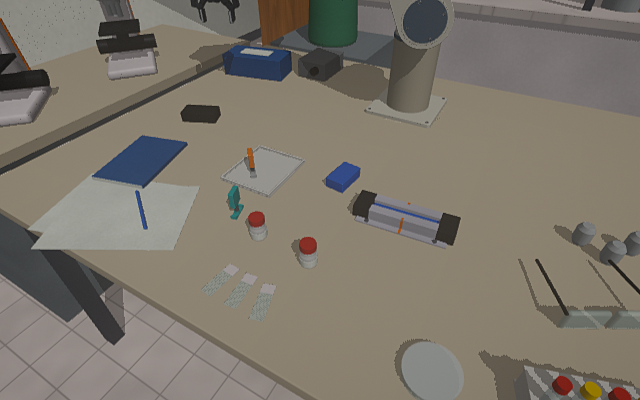

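The top view shows the rail at about (213,245), with orange marks at (212,228) and (214,264). There are two candidate nuts: orange-handled in the white tray at (436,229), and turquoise outside the tray at (397,160). The orange one fits the description. Next I'll measure and check an enlarged crop.

```bash
cat > h.py <<'E'
import cv2,numpy as np
from bench import telemetry,get_image,calibration
def ray(c,px,fish=False):
    px=np.atleast_2d(np.asarray(px,float))
    u=(px[:,0]-c["cx"])/c["fx"];v=(px[:,1]-c["cy"])/c["fy"]
    if fish:
        r=np.hypot(u,v)+1e-12;d=np.c_[np.sin(r)*u/r,np.sin(r)*v/r,np.cos(r)]
    else: d=np.c_[u,v,np.ones_like(u)]
    R=np.array(c["R"]);return -R.T@np.array(c["t"]),d@R
def plane(c,px,z,fish=False):
    o,d=ray(c,px,fish);return o+d*((z-o[2])/d[:,2])[:,None]
def proj(c,X):
    p=np.array(c["R"])@X+np.array(c["t"]);return p[:2]/p[2]*c["fx"]+[c["cx"],c["cy"]]
def comps(m,amin=4):
    n,l,s,ce=cv2.connectedComponentsWithStats(m.astype(np.uint8))
    return [(s[i][4],ce[i],l==i) for i in range(1,n) if s[i][4]>=amin]
def hsv(im): return cv2.cvtColor(im,cv2.COLOR_BGR2HSV)
def orange(im):
    h=hsv(im);return (h[...,0]>4)&(h[...,0]<20)&(h[...,1]>150)&(h[...,2]>90)
E
python3 - <<'E'
from h import *
for n in("top","scene"):
    im=cv2.imread(f"pics/{n}0.png");c=calibration(n)
    for a,ce,m in comps(orange(im)):
        print(n,a,ce.round(1),"z72",plane(c,ce,.072).round(4),"z30",plane(c,ce,.03).round(4))
    if n=="top":
        h=hsv(im)
        k=(h[...,2]<45)
        for a,ce,m in comps(k,150):
            r=cv2.minAreaRect(np.argwhere(m)[:,::-1].astype(np.float32));print("black",a,r,plane(c,r[0],.031).round(4),"box",plane(c,cv2.boxPoints(r),.031).round(4)[:,:2].tolist())
        z=cv2.resize(im[180:300,370:490],None,fx=5,fy=5,interpolation=cv2.INTER_CUBIC)
        y=cv2.resize(im[205:285,140:290],None,fx=4,fy=4,interpolation=cv2.INTER_CUBIC)
        z=cv2.resize(z,(500,500)); o=np.zeros((600,800,3),np.uint8);o[:276,:400]=cv2.resize(z[100:376],(400,276))*0 if 0 else cv2.resize(im[200:269,395:495],(400,276),interpolation=cv2.INTER_CUBIC);o[280:600,:600]=y
        cv2.imwrite("pics/crop1.png",o)
E
```

```text
top 128 [437.9 228. ] z72 [[ 0.5605 -0.2189  0.072 ]] z30 [[ 0.5664 -0.2323  0.03  ]]
top 6 [215.  224.5] z72 [[0.5667 0.1638 0.072 ]] z30 [[0.573  0.1754 0.03  ]]
top 5 [211.4 229.2] z72 [[0.5586 0.1694 0.072 ]] z30 [[0.5644 0.1815 0.03  ]]
top 8 [211.5 259.5] z72 [[0.5073 0.1661 0.072 ]] z30 [[0.5097 0.1779 0.03  ]]
top 16 [215.5 266.5] z72 [[0.4957 0.1586 0.072 ]] z30 [[0.4973 0.17   0.03  ]]
black 188 ((55.94520568847656, 209.0205535888672), (64.6067123413086, 3.394193410873413), 69.44395446777344) [[0.6017 0.4697 0.031 ]] box [[0.6582, 0.5025], [0.6606, 0.4969], [0.547, 0.438], [0.5449, 0.4434]]
black 740 ((264.0, 241.0), (34.0, 22.0), 90.0) [[0.5427 0.0847 0.031 ]] box [[0.5738, 0.1058], [0.5738, 0.0656], [0.5123, 0.064], [0.5123, 0.1034]]
black 683 ((161.5, 249.0), (23.0, 34.0), 0.0) [[0.5284 0.2688 0.031 ]] box [[0.4982, 0.2865], [0.5591, 0.2925], [0.5591, 0.2507], [0.4982, 0.2455]]
black 2207 ((618.7171630859375, 324.70611572265625), (43.079349517822266, 61.308528900146484), 64.53665161132812) [[ 0.3978 -0.5335  0.031 ]] box [[0.4083, -0.4711], [0.4526, -0.5756], [0.3875, -0
[... 186 characters left out ...]
215  0.03  ]]
scene 470 [282.6  20.1] z72 [[-0.4538 -0.8064  0.072 ]] z30 [[-0.5873 -0.8997  0.03  ]]
scene 5 [295.   2.] z72 [[-0.7967 -0.9522  0.072 ]] z30 [[-0.9589 -1.0577  0.03  ]]
scene 58 [297.1  14.3] z72 [[-0.5782 -0.8005  0.072 ]] z30 [[-0.7221 -0.8933  0.03  ]]
scene 135 [304.1  12.1] z72 [[-0.633  -0.7919  0.072 ]] z30 [[-0.7814 -0.884   0.03  ]]
scene 91 [14.5 44.7] z72 [[ 0.3922 -1.5929  0.072 ]] z30 [[ 0.3294 -1.7519  0.03  ]]
scene 17 [269.4  33.4] z72 [[-0.2477 -0.7392  0.072 ]] z30 [[-0.364  -0.8269  0.03  ]]
scene 89 [250.3 157.3] z72 [[ 0.5815 -0.2044  0.072 ]] z30 [[ 0.5345 -0.2474  0.03  ]]
scene 33 [400.4 224.8] z72 [[0.6257 0.193  0.072 ]] z30 [[0.5824 0.1833 0.03  ]]
```

View pics/crop1.png

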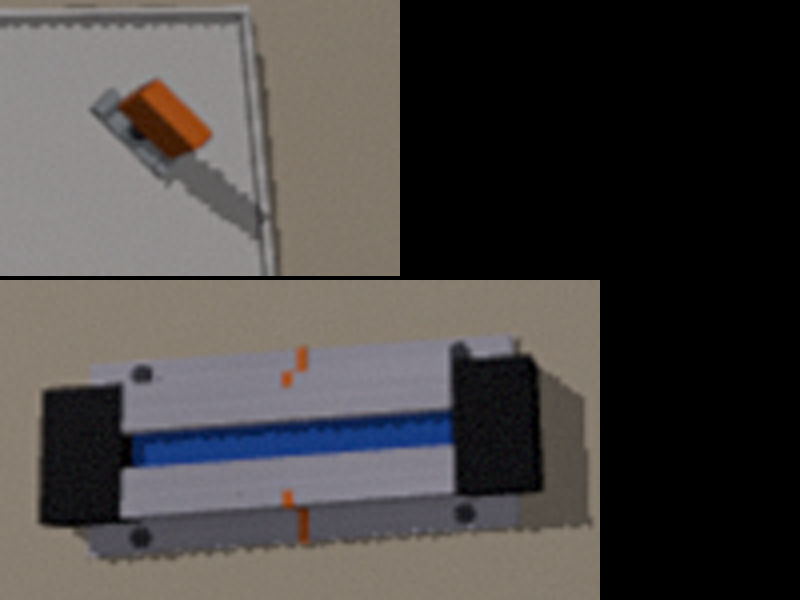

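The crop confirms the orange nut standing in the tray, with its handle about 43° to world x. The rail's two lip-top marks are at (211,229) and (211,259), putting the mark near (0.537, 0.179). I'll approach the nut and look with the wrist camera.

```bash
python3 -m creep '[2,-1,0,-0.03, 6,-3,0,-0.1, 11,-5.7,0,-0.18, 16,-8.3,0,-0.25, 21,-10.9,0,-0.33, 26,-13.5,0,-0.4, 31,-16.1,0,-0.4, 36,-18.7,0,-0.4]'
python3 -c "
from bench import telemetry as t;s=t.read_state();print(s['tcp_pos'],s['tool_rot'])"
```

```text
time: 0.9
tcp_pos: [0.4641, -0.3134, 0.2422]
tool_rot: [-0.0, 0.93, 0.368, -0.0]
force: [0.2, -1.7, -0.4]
grip_width: 0.999
[ 0.46410321 -0.31337269  0.24215886] [-1.15831905e-04  9.29997114e-01  3.67566786e-01 -1.09675681e-04]
```

```bash
python3 -m creep '[3,-0.2,1,0, 6.5,-0.5,3,0, 9.9,-0.7,6,0, 9.9,-0.7,7,0, 9.9,-0.7,7,0, 9.9,-0.7,7,0]'
python3 - <<'E'
from h import *
s=telemetry.read_state();c=calibration("wrist");im=get_image("wrist")[:,:,::-1].copy();cv2.imwrite("pics/w1.png",im)
import pickle;pickle.dump(c,open("w1.pkl","wb"))
print(s['tcp_pos'],s['tool_rot'],c)
for a,ce,m in comps(orange(im),30): print(a,ce.round(1),plane(c,ce,.072,1).round(4))
E
```

```text
time: 1.5
tcp_pos: [0.5303, -0.2428, 0.1724]
tool_rot: [-0.0, 0.93, 0.367, -0.0]
force: [0.1, 0.2, 1.1]
grip_width: 1.004
[ 0.53029496 -0.24284456  0.1724499 ] [-1.07035848e-04  9.30049842e-01  3.67433292e-01 -2.35081224e-04] {'fx': 309.70691628693146, 'fy': 309.70691628693146, 'cx': 323.47082334588185, 'cy': 201.4567054123063, 'R': array([[ 6.83162821e-01, -7.30265996e-01, -3.67635042e-04],
       [-6.89597784e-01, -6.45283258e-01,  3.28731522e-01],
       [-2.40298681e-01, -2.24323634e-01, -9.44423343e-01]]), 't': array([-0.53989872,  0.18874549,  0.38780532])}
678 [329.7 157.6] [[ 0.5622 -0.2199  0.072 ]]
```

View pics/w1.png

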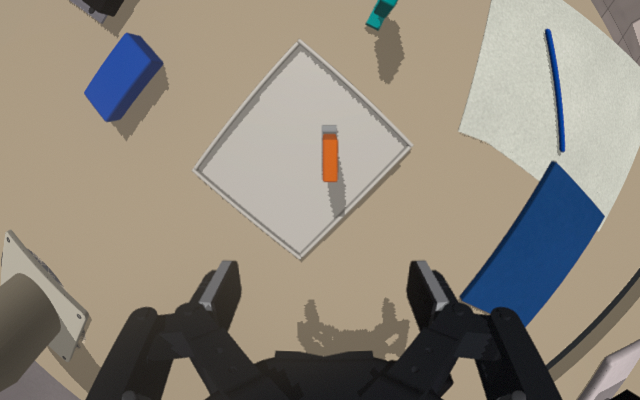

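Run:
```python
from h import *
import pickle
c=pickle.load(open("w1.pkl","rb"));im=cv2.imread("pics/w1.png")
m=max(comps(orange(im),30),key=lambda t:t[0])[2]
ys,xs=np.nonzero(m);print("cam",ray(c,[0,0],1)[0])
r=cv2.minAreaRect(np.c_[xs,ys].astype(np.float32));print(r)
rows=[(y,xs[ys==y].min()-.5,xs[ys==y].max()+.5) for y in range(ys.min(),ys.max()+1)]
print(rows[::4],im[ys.min()-3:ys.max()+4:4,330].tolist())
mid=np.array([((a+b)/2,y) for y,a,b in rows[4:-4]])
P=plane(c,mid,.072,1);d=P[-1]-P[0];print("ang",np.degrees(np.arctan2(-d[1],-d[0])), "fit",np.degrees(np.arctan(np.polyfit(P[:,0],P[:,1],1)[0])))
B=plane(c,cv2.boxPoints(r),.072,1);print(B.round(4),[np.linalg.norm(B[i]-B[i-1]).round(4) for i in range(4)],B.mean(0).round(4))
```

```text
cam [ 0.59218631 -0.18548147  0.30400732]
((330.0, 157.5), (47.0, 14.0), 90.0)
[(134, np.float64(324.5), np.float64(334.5)), (138, np.float64(322.5), np.float64(336.5)), (142, np.float64(322.5), np.float64(337.5)), (146, np.float64(322.5), np.float64(337.5)), (150, np.float64(322.5), np.float64(337.5)), (154, np.float64(322.5), np.float64(336.5)), (158, np.float64(322.5), np.float64(336.5)), (162, np.float64(322.5), np.float64(336.5)), (166, np.float64(322.5), np.float64(337.5)), (170, np.float64(322.5), np.float64(337.5)), (174, np.float64(322.5), np.float64(336.5)), (178, np.float64(322.5), np.float64(336.5))] [[128, 129, 129], [43, 81, 155], [41, 90, 175], [38, 103, 207], [35, 101, 206], [37, 104, 208], [35, 101, 205], [37, 103, 207], [34, 100, 205], [36, 101, 206], [34, 101, 205], [34, 100, 204], [34, 102, 206], [122, 128, 132]]
ang 43.35655692255289 fit 43.11530047852963
[[ 0.5719 -0.2038  0.072 ]
 [ 0.5791 -0.2114  0.072 ]
 [ 0.5526 -0.2368  0.072 ]
 [ 0.5452 -0.2288  0.072 ]] [np.float64(0.0366), np.float64(0.0105), np.float64(0.0367), np.float64(0.0109)] [ 0.5622 -0.2202  0.072 ]
```

```bash
python3 -m creep '[2,0.3,1.5,0, 3.73,0.54,4,0, 3.73,0.54,7.5,0, 3.73,0.54,10,0, 3.73,0.54,11.5,0, 3.73,0.54,12.4,0, 3.73,0.54,12.4,0, 3.73,0.54,12.4,0]' && python3 -m creep '[0,0,0,0, 0,0,0,0, 0,0,0,0, 0,0,0,0, 0,0,0,0, 0,0,0,0, 0,0,0,0, 0,0,0,0]' -1
```

```text
time: 2.35
tcp_pos: [0.5623, -0.2214, 0.0495]
tool_rot: [0.001, 0.93, 0.367, 0.001]
force: [-0.1, 0.5, 0.5]
grip_width: 0.997
time: 3.15
tcp_pos: [0.5618, -0.2208, 0.0486]
tool_rot: [0.0, 0.93, 0.368, 0.0]
force: [-0.3, 0.1, 3.7]
grip_width: 0.132
```

```bash
python3 -m creep '[0,0,-1,0, 0,0,-3,0, 0,0,-6,0, 0,0,-9,0, 2,-2.4,-10,-0.05, 4.5,-5.4,-10,-0.15, 7,-8.5,-10,-0.25, 9,-10.8,-10,-0.35]' && python3 -c "
from bench import telemetry as t;s=t.read_state();print(s['tcp_pos'],s['tool_rot'])
from scipy.spatial.transform import Rotation as R;q=s['tool_rot'];M=R.from_quat([q[1],q[2],q[3],q[0]]).as_matrix();import numpy as np
print((M.T@(np.array([.541,.119,.15])-s['tcp_pos'])*100).round(2), np.degrees(np.arctan2(M[1,0],M[0,0])))"
```

```text
time: 3.95
tcp_pos: [0.5526, -0.0786, 0.1488]
tool_rot: [-0.0, 0.851, 0.526, -0.0]
force: [-0.4, -0.2, -1.6]
grip_width: 0.137
[ 0.55259831 -0.07863425  0.14876352] [-2.23975126e-04  8.50668363e-01  5.25702649e-01 -1.06229015e-04]
[17.16 -9.88 -0.12] 63.431116017779765
```

```bash
python3 -m creep '[3,-1.7,0,-0.1, 7,-4,0,-0.2, 11,-6.3,0,-0.3, 14.5,-8.4,0,-0.4, 17.2,-9.9,0,-0.5, 17.2,-9.9,0,-0.54, 17.2,-9.9,0,-0.54, 17.2,-9.9,0,-0.54]'
python3 - <<'E'
from h import *
s=telemetry.read_state();c=calibration("wrist");im=get_image("wrist")[:,:,::-1].copy();cv2.imwrite("pics/w2.png",im)
import pickle;pickle.dump((c,s),open("w2.pkl","wb"))
print(s['tcp_pos'],s['tool_rot'],s['force'])
for a,ce,m in comps(orange(im),10): print(a,ce.round(1),plane(c,ce,.03,1).round(4))
E
```

```text
time: 4.75
tcp_pos: [0.5425, 0.1175, 0.1484]
tool_rot: [-0.0, 0.682, 0.732, -0.0]
force: [0.5, -0.3, -1.2]
grip_width: 0.134
[0.54246855 0.11748958 0.14844615] [-3.36964817e-05  6.81662167e-01  7.31667050e-01 -1.31631868e-04] [ 0.45396147 -0.31331335 -1.2111045 ]
106 [281.6 123.8] [[0.5041 0.1785 0.03  ]]
106 [363.  123.7] [[0.5695 0.1832 0.03  ]]
2474 [323.5 283. ] [[0.5484 0.0316 0.03  ]]
```

View pics/w2.png

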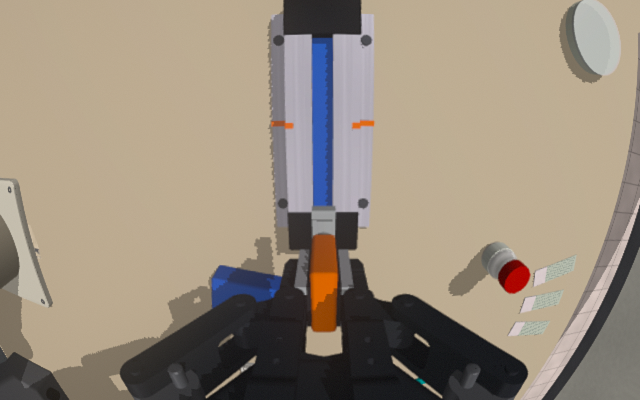

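The wrist view shows the nut gripped upright with its bar end at (323,215). The slot is the blue band at columns 312–333, and the lip marks are at about (289,125) and (356,126). I'll fit the slot line and mark.

Run:
```python
from h import *
import pickle
c,s=pickle.load(open("w2.pkl","rb"));im=cv2.imread("pics/w2.png");h=hsv(im)
b=(h[...,0]>100)&(h[...,0]<130)&(h[...,1]>120);L=[];Rr=[];
for y in range(50,195,3):
    x=np.nonzero(b[y,295:350])[0]+295;L.append((x.min()-.5,y));Rr.append((x.max()+.5,y))
L=plane(c,L,.03,1);Rr=plane(c,Rr,.03,1)
M=(L+Rr)/2;p=np.polyfit(M[:,1],M[:,0],1)
w=Rr[:,0]-L[:,0];ang=np.degrees(np.arctan2(1,p[0]));print("slot dir",ang,"width",w.mean(),w.std())
o=orange(im);pts=[]
for a,lo,hi in (("l",285,297),("r",349,360)):
    ys,xs=np.nonzero(o[110:140,lo:hi]);q=plane(c,[xs.mean()+lo,ys.mean()+110],.03,1)[0];pts.append(q);print(a,xs.min()+lo,xs.max()+lo,ys.mean()+110,len(xs),q.round(4))
m=(pts[0]+pts[1])/2;y0=m[1]
d=np.array([np.cos(np.radians(ang)),np.sin(np.radians(ang))])
x0=np.array([np.polyval(p,y0),y0]);print("mark mid",m.round(4),"on slot line",x0.round(4))
# caps' dark extents
# handle/bar
def q2(a):return np.degrees(np.arctan2(a[1],a[0]))
from scipy.spatial.transform import Rotation as R
q=s['tool_rot'];T=R.from_quat([q[1],q[2],q[3],q[0]]).as_matrix();print("tool x ang",q2(T[:,0]))
# handle: bright front/top faces
hm=o&(np.arange(400)[:,None]>232)
ys,xs=np.nonzero(hm)
mid=[]
for y in range(ys.min()+6,ys.max()-5,4): 
    k=xs[ys==y];mid.append(((k.min()+k.max())/2,y,k.max()-k.min()+1))
print(mid)
d3=np.r_[x0,s['tcp_pos'][2]]-s['tcp_pos'];print("TCP->mark in tool cm",(T.T@d3*100).round(2))
# bar end steel above handle
g=im[205:240,305:342];print(h[212,306:342:2].tolist())
```

```text
slot dir 94.06869240505304 width 0.015606165883041902 0.000424117374068989
l 285 292 125.05128205128204 39 [0.5097 0.1778 0.03  ]
r 353 359 125.0 35 [0.564  0.1816 0.03  ]
mark mid [0.5368 0.1797 0.03  ] on slot line [0.5366 0.1797]
tool x ang 94.05266481417267
[(np.float64(324.0), 241, np.int64(23)), (np.float64(323.5), 245, np.int64(24)), (np.float64(324.0), 249, np.int64(25)), (np.float64(324.0), 253, np.int64(25)), (np.float64(323.5), 257, np.int64(26)), (np.float64(323.5), 261, np.int64(26)), (np.float64(324.0), 265, np.int64(27)), (np.float64(324.0), 269, np.int64(27)), (np.float64(323.5), 273, np.int64(28)), (np.float64(323.5), 277, np.int64(28)), (np.float64(323.5), 281, np.int64(28)), (np.float64(323.5), 285, np.int64(28)), (np.float64(323.0), 289, np.int64(27)), (np.float64(323.0), 293, np.int64(27)), (np.float64(323.5), 297, np.int64(26)), (np.float64(323.5), 301, np.int64(26)), (np.float64(323.5), 305, np.int64(26)), (np.float64(323.5), 309, np.int64(26)), (np.float64(323.0), 313, np.int64(25)), (np.float64(323.5), 317, np.int64(24)), (np.float64(323.5), 321, np.int64(24)), (np.float64(323.5), 325, np.int64(24))]
TCP->mark in tool cm [ 6.24 -0.14 -0.  ]
[[144, 12, 107], [138, 12, 107], [143, 9, 109], [90, 2, 158], [105, 3, 160], [120, 2, 159], [110, 5, 160], [105, 3, 160], [105, 3, 160], [105, 3, 161], [90, 3, 159], [90, 3, 160], [0, 0, 159], [120, 2, 160], [105, 3, 158], [140, 8, 101], [150, 9, 83], [150, 9, 84]]
```

```bash
python3 -m creep '[2,-0.05,1,0, 4.5,-0.1,3,0, 6.24,-0.14,5,0, 6.24,-0.14,6,0, 6.24,-0.14,6.3,0, 6.24,-0.14,6.3,0, 6.24,-0.14,6.3,0]'
python3 - <<'E'
from h import *
s=telemetry.read_state();c=calibration("wrist");im=get_image("wrist")[:,:,::-1].copy();cv2.imwrite("pics/w3.png",im)
import pickle;pickle.dump((c,s),open("w3.pkl","wb"))
print(s['tcp_pos'],s['tool_rot'],s['force'])
cv2.imwrite("pics/w3c.png",cv2.resize(im[100:350,220:430],None,fx=2.4,fy=2.4,interpolation=cv2.INTER_CUBIC))
E
```

```text
time: 5.5
tcp_pos: [0.5374, 0.179, 0.086]
tool_rot: [0.0, 0.682, 0.732, 0.0]
force: [-0.2, 0.8, -0.5]
grip_width: 0.132
[0.53740285 0.17902778 0.08600176] [2.69047144e-04 6.81716907e-01 7.31615909e-01 3.84958814e-04] [-0.22547892  0.78623319 -0.4901064 ]
```

View pics/w3c.png

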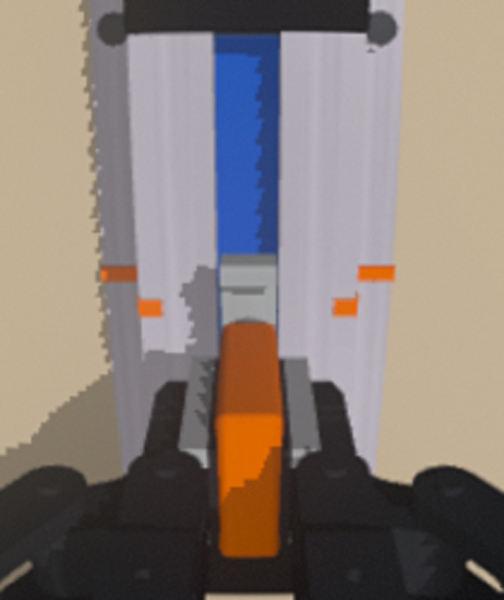

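The crop shows the bar at columns 220–277 sitting centrally in the slot at 216–280, square to it. I'll settle lower and measure the gaps numerically.

```bash
python3 -m creep '[0,0,0.4,0, 0,0,0.7,0, 0,0,0.7,0, 0,0,0.7,0, 0,0,0.7,0]'
cat > gap.py <<'E'
from h import *
s=telemetry.read_state();c=calibration("wrist");im=get_image("wrist")[:,:,::-1].copy();cv2.imwrite("pics/w4.png",im)
print(s['tcp_pos'].round(4),s['force'].round(2))
h=hsv(im);b=(h[...,0]>100)&(h[...,0]<130)&(h[...,1]>120)
for y in range(150,240,6):
    x=np.nonzero(b[y,300:350])[0]+300
    print(y,(x.min(),x.max(),len(x)) if len(x) else None)
g=cv2.cvtColor(im,cv2.COLOR_BGR2GRAY)
for y in (208,214,220,226,230):print(y,g[y,305:342].tolist())
E
python3 gap.py
```

```text
time: 6.05
tcp_pos: [0.5368, 0.1799, 0.0783]
tool_rot: [-0.0, 0.681, 0.732, -0.0]
force: [-0.2, -0.1, -1.5]
grip_width: 0.137
[0.5368 0.1799 0.0783] [-0.21 -0.14 -1.54]
150 (np.int64(311), np.int64(337), 27)
156 (np.int64(310), np.int64(337), 28)
162 (np.int64(311), np.int64(336), 26)
168 (np.int64(311), np.int64(336), 26)
174 (np.int64(311), np.int64(336), 26)
180 (np.int64(311), np.int64(336), 26)
186 (np.int64(311), np.int64(336), 26)
192 (np.int64(311), np.int64(336), 26)
198 (np.int64(311), np.int64(336), 26)
204 (np.int64(311), np.int64(336), 26)
210 None
216 None
222 (np.int64(336), np.int64(336), 1)
228 None
234 None
208 [171, 172, 172, 172, 170, 139, 102, 108, 114, 112, 113, 112, 113, 114, 114, 114, 115, 113, 113, 114, 115, 115, 114, 114, 115, 115, 114, 113, 114, 112, 91, 79, 119, 157, 173, 172, 173]
214 [119, 119, 121, 121, 120, 101, 118, 162, 162, 162, 161, 162, 162, 162, 162, 161, 162, 161, 162, 162, 162, 164, 161, 162, 162, 162, 161, 163, 163, 160, 121, 89, 119, 158, 174, 174, 173]
220 [121, 121, 121, 121, 118, 103, 103, 131, 145, 147, 145, 145, 138, 121, 118, 119, 119, 118, 118, 118, 118, 120, 120, 120, 120, 123, 146, 162, 164, 159, 104, 79, 121, 157, 173, 174, 173]
226 [154, 123, 120, 121, 119, 104, 107, 139, 160, 162, 161, 159, 160, 160, 161, 161, 162, 161, 162, 163, 164, 161, 164, 165, 164, 165, 161, 162, 165, 159, 104, 82, 137, 173, 174, 175, 174]
230 [146, 125, 120, 119, 121, 104, 95, 124, 159, 161, 162, 159, 158, 161, 161, 162, 162, 161, 162, 162, 162, 164, 164, 163, 163, 164, 162, 161, 165, 158, 92, 76, 138, 173, 175, 173, 173]
```

Centred within about 0.3 px. Descending gently.

```bash
python3 -m creep '[0,0,0.3,0, 0,0,0.6,0, 0,0,0.8,0, 0,0,1.0,0, 0,0,1.2,0, 0,0,1.4,0, 0,0,1.4,0, 0,0,1.4,0]'
```

```text
time: 6.9
tcp_pos: [0.5368, 0.1798, 0.0645]
tool_rot: [-0.0, 0.681, 0.732, -0.0]
force: [-0.4, 0.2, 2.9]
grip_width: 0.132
```

```bash
python3 -m creep '[0,0,0.15,0, 0,0,0.3,0, 0,0,0.45,0, 0,0,0.6,0, 0,0,0.7,0, 0,0,0.8,0, 0,0,0.8,0, 0,0,0.8,0]'
```

```text
time: 7.7
tcp_pos: [0.5368, 0.1799, 0.0566]
tool_rot: [0.0, 0.681, 0.732, 0.0]
force: [-2.7, -0.7, 7.7]
grip_width: 0.131
```

```bash
python3 -m creep '[0,0,0,-0.1, 0,0,0,-0.2, 0,0,0,-0.3, 0,0,0,-0.4, 0,0,0,-0.5, 0,0,0,-0.6, 0,0,0,-0.7, 0,0,0,-0.8]' && python3 -m creep '[0,0,0,-0.1, 0,0,0,-0.2, 0,0,0,-0.3, 0,0,0,-0.4, 0,0,0,-0.5, 0,0,0,-0.6, 0,0,0,-0.7, 0,0,0,-0.77]' && python3 -m creep '[0,0,0,0,0,0,0,0,0,0,0,0]'; python3 -c "
from bench import telemetry as t;s=t.read_state();print(s['tcp_pos'],s['tool_rot'],s['force'],s['moment'])"
```

```text
time: 8.5
tcp_pos: [0.5379, 0.1802, 0.057]
tool_rot: [0.001, 0.34, 0.94, 0.001]
force: [0.3, 0.5, 6.2]
grip_width: 0.132
time: 9.3
tcp_pos: [0.5377, 0.1801, 0.0568]
tool_rot: [0.001, -0.037, 0.999, 0.0]
force: [-0.7, -0.0, 7.4]
grip_width: 0.132
time: 9.6
tcp_pos: [0.5377, 0.1801, 0.0569]
tool_rot: [0.001, -0.036, 0.999, 0.0]
force: [-0.8, -0.6, 6.7]
grip_width: 0.129
[0.53773509 0.18009693 0.0569124 ] [ 1.01633028e-03 -3.56136229e-02  9.99365084e-01  2.56694599e-04] [-0.78281826 -0.60307208  6.72072372] [-0.06671983  0.14499081  0.05895844]
```

Turned, 90.0° to the slot. Now I'll ease up to feel the lips' underside.

```bash
python3 -m creep '[0,0,-0.05,0, 0,0,-0.1,0, 0,0,-0.15,0, 0,0,-0.15,0, 0,0,-0.15,0]'; python3 -m creep '[0,0,-0.03,0, 0,0,-0.05,0, 0,0,-0.05,0, 0,0,-0.05,0]'
```

```text
time: 10.1
tcp_pos: [0.5377, 0.1801, 0.0583]
tool_rot: [0.001, -0.036, 0.999, 0.0]
force: [-0.3, 0.7, 5.6]
grip_width: 0.131
time: 10.5
tcp_pos: [0.5377, 0.1801, 0.0585]
tool_rot: [0.001, -0.036, 0.999, 0.0]
force: [3.1, 0.1, 2.8]
grip_width: 0.13
```

```bash
python3 -m creep '[0,0.1,-0.03,0, 0,0.2,-0.03,0, 0,0.3,-0.03,0, 0,0.3,-0.03,0]'; for i in 1 2; do python3 -m creep '[0,0.1,0,0, 0,0.2,0,0, 0,0.2,0,0]'; done
```

```text
time: 10.9
tcp_pos: [0.5364, 0.1825, 0.0586]
tool_rot: [-0.0, -0.036, 0.999, -0.0]
force: [2.0, -4.8, 3.4]
grip_width: 0.128
time: 11.2
tcp_pos: [0.536, 0.1848, 0.0586]
tool_rot: [-0.0, -0.036, 0.999, -0.0]
force: [0.5, -3.6, 4.9]
grip_width: 0.132
time: 11.5
tcp_pos: [0.536, 0.1869, 0.0586]
tool_rot: [-0.0, -0.036, 0.999, -0.0]
force: [-1.2, -2.9, 5.4]
grip_width: 0.132
```

```bash
python3 -m creep '[0,0,-0.05,0, 0,0,-0.05,0, 0,0,-0.05,0]'; for i in 1 2 3; do python3 -m creep '[0,0.1,0,0, 0,0.2,0,0, 0,0.2,0,0]'; done
```

```text
time: 11.8
tcp_pos: [0.536, 0.1869, 0.0587]
tool_rot: [-0.0, -0.036, 0.999, 0.0]
force: [0.8, -0.8, -2.9]
grip_width: 0.127
time: 12.1
tcp_pos: [0.5357, 0.188, 0.0587]
tool_rot: [-0.001, -0.036, 0.999, -0.001]
force: [1.5, -7.6, -4.0]
grip_width: 0.132
time: 12.4
tcp_pos: [0.5354, 0.19, 0.0587]
tool_rot: [-0.001, -0.036, 0.999, -0.001]
force: [1.0, -6.8, -2.6]
grip_width: 0.131
time: 12.7
tcp_pos: [0.5352, 0.1921, 0.0587]
tool_rot: [-0.001, -0.036, 0.999, -0.001]
force: [0.4, -6.3, -0.8]
grip_width: 0.132
```

```bash
for i in 1 2 3; do python3 -m creep '[0,0.1,0,0, 0,0.2,0,0, 0,0.2,0,0]'; done
```

```text
time: 13.0
tcp_pos: [0.5356, 0.1949, 0.0595]
tool_rot: [-0.0, -0.036, 0.999, 0.0]
force: [-1.5, -3.0, 6.7]
grip_width: 0.131
time: 13.3
tcp_pos: [0.5359, 0.1971, 0.0598]
tool_rot: [0.0, -0.036, 0.999, 0.0]
force: [-0.9, -2.7, 5.2]
grip_width: 0.131
time: 13.6
tcp_pos: [0.5359, 0.1985, 0.0598]
tool_rot: [0.0, -0.036, 0.999, -0.0]
force: [-0.6, -6.7, 5.6]
grip_width: 0.133
```

It rose at y≈0.195, and the far side resists at 0.1985. I'll back off 2 mm and let it rise.

```bash
python3 -m creep '[0,-0.1,0,0, 0,-0.2,0,0, 0,-0.2,0,0]'; python3 -m creep '[0,0,-0.05,0, 0,0,-0.1,0, 0,0,-0.1,0]';  python3 -m creep '[0,0,-0.05,0, 0,0,-0.1,0, 0,0,-0.1,0]'
```

```text
time: 13.9
tcp_pos: [0.5361, 0.1976, 0.0598]
tool_rot: [0.001, -0.035, 0.999, 0.001]
force: [-1.2, 1.1, 5.6]
grip_width: 0.132
time: 14.2
tcp_pos: [0.5361, 0.1976, 0.0606]
tool_rot: [0.001, -0.036, 0.999, 0.001]
force: [-0.2, 3.1, 4.2]
grip_width: 0.129
time: 14.5
tcp_pos: [0.5359, 0.197, 0.0613]
tool_rot: [0.0, -0.036, 0.999, 0.0]
force: [1.1, 2.0, 4.3]
grip_width: 0.136
```

```bash
python3 -m creep '[0,0,-0.05,0, 0,0,-0.1,0, 0,0,-0.1,0]'; python3 -m creep '[0,0,-0.05,0, 0,0,-0.05,0, 0,0,-0.05,0]'; python3 -c "
from bench import telemetry as t;s=t.read_state();print(s['tcp_pos'],s['tool_rot'],s['force'],s['moment'])"
```

```text
time: 14.8
tcp_pos: [0.5358, 0.1968, 0.0622]
tool_rot: [0.0, -0.036, 0.999, 0.0]
force: [1.0, 1.4, 3.4]
grip_width: 0.132
time: 15.1
tcp_pos: [0.5357, 0.1967, 0.0626]
tool_rot: [0.0, -0.036, 0.999, -0.0]
force: [2.0, 1.1, 2.3]
grip_width: 0.131
[0.53566754 0.19673763 0.06256159] [ 9.94625210e-05 -3.55994059e-02  9.99366135e-01 -2.40849019e-05] [1.95003935 1.06534494 2.25848349] [ 0.24304003 -0.42608228  0.01423471]
```

```bash
python3 -m creep '[0,0,0,0, 0,0,0,0, 0,0,0,0, 0,0,0,0, 0,0,0,0]' 0; python3 -m creep '[0,0,-1,0, 0,0,-3,0, 0,0,-5.5,0, 0,0,-8,0, 0,0,-9,0, 0,0,-9,0,0,0,-9,0]'
python3 - <<'E'
from h import *
s=telemetry.read_state();c=calibration("wrist");im=get_image("wrist")[:,:,::-1].copy();t=get_image("top")[:,:,::-1];ct=calibration("top")
print(s['tcp_pos'],s['force'],s['grip_width'])
for n,i,cc,f in(("w",im,c,1),("t",t,ct,0)):
    for a,ce,m in comps(orange(i),8): print(n,a,ce.round(1),"z86",plane(cc,ce,.086,f).round(4),"z30",plane(cc,ce,.03,f).round(4),cv2.minAreaRect(np.argwhere(m)[:,::-1].astype(np.float32)))
cv2.imwrite("pics/end.png",np.hstack([cv2.resize(im,None,fx=.8,fy=.8)[:,80:450],cv2.resize(t[195:290,140:290],(420,320)[:2])[:320]]))
E
```

```text
time: 15.6
tcp_pos: [0.5353, 0.1967, 0.0625]
tool_rot: [-0.0, -0.036, 0.999, -0.0]
force: [-1.1, -0.0, 0.4]
grip_width: 0.496
time: 16.3
tcp_pos: [0.5352, 0.1967, 0.1522]
tool_rot: [-0.0, -0.036, 0.999, -0.0]
force: [0.1, 0.1, -0.2]
grip_width: 0.499
[0.53516448 0.19666988 0.15221791] [ 0.12495691  0.09029342 -0.20096245] 0.4985185496239052
w 132 [304.5 156.8] z86 [[0.4894 0.1805 0.086 ]] z30 [[0.5003 0.1778 0.03  ]] ((304.4959411621094, 156.5450897216797), (5.432144641876221, 29.2430419921875), 5.19442892074585)
w 885 [323.4 217.5] z86 [[0.5308 0.1957 0.086 ]] z30 [[0.5534 0.1973 0.03  ]] ((323.4999694824219, 216.49998474121094), (56.99999237060547, 14.999998092651367), 90.0)
w 41 [305.5 228.8] z86 [[0.5402 0.1838 0.086 ]] z30 [[0.5654 0.182  0.03  ]] ((305.5, 229.0), (8.0, 5.0), 90.0)
t 52 [192.8 247.3] z86 [[0.5265 0.1944 0.086 ]] z30 [[0.5315 0.2131 0.03  ]] ((192.5, 247.5), (7.0, 7.0), 90.0)
t 8 [211.5 259.5] z86 [[0.5065 0.1621 0.086 ]] z30 [[0.5097 0.1779 0.03  ]] ((211.5, 259.5), (3.0, 1.0), 90.0)
t 16 [215.5 266.5] z86 [[0.4951 0.1549 0.086 ]] z30 [[0.4973 0.17   0.03  ]] ((215.5, 266.5), (7.0, 1.0), 90.0)
```

View pics/end.png

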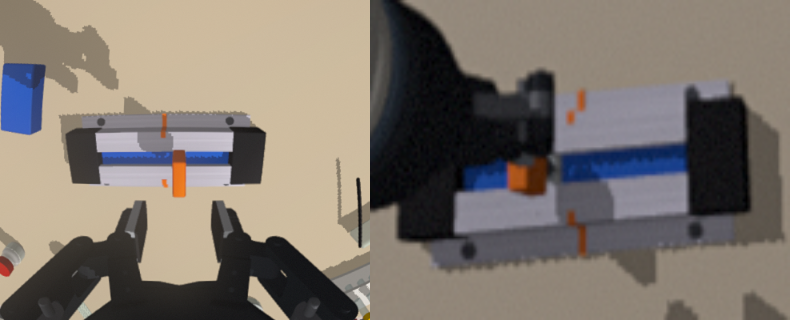

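The nut stands across the slot, aligned with the tool axes at (323,217) in the wrist picture. The fingers are clear and the wrist force is about zero. Its TCP rise from 58.5 to 62.6 mm matches the expected 4 mm. Handing in.

```bash
python3 -c "
from bench import robot;print(robot.hand_in())"
```

```text
the job is handed in; nothing more can be done
None
```

I put the orange-handled anchor nut through the slot at the mark, gave it its quarter turn, let it rise into the hidden notch and released it. The job is handed in at about 16.4 s of robot time; no verdict was reported.

- **Insertion and turn:** I pressed the nut down with its bar along the slot, at about 8–9 N on the strip, then turned it 90.0° to the slot.
- **Finding the notch:** I slid the turned nut along under light contact with the lips, on the +y side of the mark. The highest force I read on the tool was about 9 N. The nut dropped into the notch about 17 mm from the mark.
- **Height:** The nut rose 4.1 mm above the lip stop, against the expected 4 mm. That puts its underside at about 18 mm.
- **Last checks:** The final wrist picture shows the nut square across the slot with the fingers clear, and the wrist force was about zero.
- **Less certain:**
  - The final height comes from the arm's own readings; I did not measure it separately with the cameras.
  - The 17 mm is slightly past the stated 16 mm maximum for the notch. That is within the 2 mm calibration error and inside the 21 mm limit.
  - The arm never went near the jars or slide box, but I did not re-measure their positions.

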